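Tip mixing balls into the clamped tin

ROBOT

A 6-joint arm with a two-finger parallel gripper is mounted at the origin on the work surface. World frame = base frame: x ahead of the robot, y to its left, z up, the work surface at z = 0. Lengths are in mm, angles in rad, forces in N, time in s.
With the tool pointing down it reaches from about 275 to 750 mm from the base axis. Payload 10.2 kg.
Tool frame: the origin (TCP) lies midway between the tips of the shut fingers; the grasp point (between the pads) lies 19 mm behind it; z points along the fingers, y is the line along which they close (so a half turn about z gives the same grasp; the last joint's range is limited). The gripper opens to 85 mm and grips with 20 to 120 N. Pads are 22 mm wide; open, the fingers measure 114 mm over their backs; the gripper's body (76 mm by 85 mm) begins 54 mm behind the grasp point. The pads swing forward as they close: fully open they stand 13 mm farther back than shut.
Start: joints at [-0.223, 0.313, 1.498, -0, 1.331, -0.223], TCP at [525.006, -0.013, 231.294] pointing down, gripper open.
Joint ranges: [-2.94, 2.94], [-0.97, 2.17], [0.19, 2.56], [-1.23, 4.37], [0.02, 3.11], [-2.88, 2.88]. Speed limits (rad/s): [2.39, 2.39, 3.01, 3.14, 3.14, 3.14].

INTERFACE

Orientations are given as a unit quaternion [w, x, y, z].
In Python, from rig import ctrl gives the robot as it stands.
- The arm moves only by the tool send_rows, never from a script. Its argument "targets" is a list of rows, each a list of 7 numbers: the closure, from -1 (fully open) to 1 (shut), so that 0 is half open, then the shift along the tool's x, y, z in m, then the turn, a rotation vector about the tool's x, y, z in rad. In form: [[claw, dx, dy, dz, ax, ay, az], ...]. A call has exactly 10 rows; each row shifts and turns the commanded pose from where the row before left it, along the tool's axes as they then stand; what a row does not reach is not made up. A row lasts 1/8 s, in which the tool goes at most 62.5 mm and 10.7 degrees, less where a joint would pass 70% of its speed; a pose out of reach is approached as far as the arm can. A call with a gripper value outside its range is refused whole. The fingers move at their own pace and stop on an object; "squeeze" is the grip in N (left out, the last holds). Time passes only in rows, so rows that do not move let the fingers close, or fill a call up. It gives the time, the measured TCP pose, the force, the opening and the grip force at its end, in the units of the state.
- ctrl.sense(): the state, without advancing time (a new reading comes with each control period).
- ctrl.capture(name): name is "scene" or "side" or "wrist"; returns a dict with "img" (420x560x3 uint8, red, green, blue), "camera_matrix" (3x3 intrinsics, pixels), "R" (3x3) and "t" (3): a world point X has camera coordinates R X + t. Camera axes: x right, y down, z forward; pixel columns grow to the right and rows downward; lengths in mm; the calibration is good to about 2 mm. A picture is of the moment at which its call begins. There is no depth.
- ctrl.finish_job(): hands the job in; it is judged then, once.
Trained networks look in a picture, given as the dict that the camera call returned (one of the last four; its "shot" number tells which), for a name from the list of things; names that differ only in an ending like _2 or _b are one class to them, and where a whole thing is asked for, a point or a joint stands for the part that bears it (a point fixed in the world has none). Each returns a list of dicts, best first, with "score" (0 to 1); they miss things now and then, are a little off and sometimes report something else, mostly with a low value. They report only what shows in the picture. A call takes as long as a camera call. They do not tell look-alikes from the thing itself.
- ctrl.boxes_of(query, picture): "extent" ([left, top, width, height] in pixels, round what is visible of it).
- ctrl.landmark_of(query, picture): "point" ([column, row] in pixels: a listed point, or the origin of a listed thing).
The state is a dict: "time_s": time; "joints": joint angles; "dq": joint speeds; "tau": joint torques, N m; "eef_pos": TCP position; "ee_rot": TCP orientation; "force": force on the tool from outside, world axes, zero at the start; "wrist_torque": the same for the moment, N m; "grip_width": opening from 0.0 (shut) to 1.0 (fully open); "grip_force": force on a finger pad.
Only numpy, scipy, OpenCV 4.12 (cv2) and the standard library are available. Lean on these libraries where they do the work, as an engineer would, in place of code of your own. Each camera call takes 0.05 s, during which the arm holds its last target. There are 200 camera calls.

TASK

Carry the small spouted metal cup with its three steel mixing balls over the grey walled cradle and tip all three into the open tin clamped down inside it, from close above and without knocking the cup or the gripper against the cradle. Then stand the empty cup upright on the black rubber mat it came from and let go. Leave the other things on the bench where they are.

Things in the scene. Friction and masses are not known exactly. Their poses are not given: they have to be found in the camera images.
- cup_mid (a point): Centre of the pouring cup: open-topped, bare aluminium, about 130 g, flat upright side walls 58 mm apart over their outsides, 50 mm tall. This point is midway between the side walls, 25 mm above the underside, 25 mm below the top. x points to the spout, y across the flat sides (grip across y), z up. It starts on the mat, spout pointing away from the robot within about 45 degrees.
- cup_lip (a point): Middle of the cup's spout lip: 57 mm along x and 25 mm along z from cup_mid, same axes. The spout wall slopes out at 55 degrees from level, from the foot (22 mm along x from the middle) to this lip; it lies level when the cup is tilted 55 degrees nose down, and the balls roll out beyond that.
- cup: The same cup; origin at the centre of its underside (25 mm below cup_mid), same axes. Foot 44 mm along x by 58 mm along y; upright back wall at x = -22 mm; walls and floor 3 mm thick.
- ball0: Steel mixing ball, 16 mm diameter, 17 g, origin at its centre; one of three alike that lie loose on the cup's floor.
- ball1: Steel mixing ball, 16 mm diameter, 17 g, origin at its centre; one of three alike that lie loose on the cup's floor.
- ball2: Steel mixing ball, 16 mm diameter, 17 g, origin at its centre; one of three alike that lie loose on the cup's floor.
- cradle: Fixed clamp cradle of grey-painted steel: a square tray 150 mm by 150 mm outside, its four walls 8 mm thick, top edges 120 mm above the bench. Origin at the centre of its underside, x and y along its sides, z up. The tin is clamped fast in its middle, with a gap of about 18 mm between tin and walls (wider in the corners) in which balls would be lost.
- tin_mouth (a point): Centre of the open tin's mouth, in the middle of the cradle, 87 mm above the bench, so 33 mm below the top of the cradle walls. Bare steel tin, 75 mm tall, 96 mm diameter outside, inside radius 45 mm, inner floor 15 mm above the bench. z up.
- mat: Fixed black rubber mat, 150 mm along its x, 130 mm along its y, 3 mm thick; origin at the centre of its underside, z up. The mat and the cradle stand either side of the middle, either way round.
- closed_tin: Bystander: closed paint tin with a label, 90 mm diameter, 105 mm tall, origin under its centre.
- spare_tin: Bystander: empty open tin, 96 mm diameter, 80 mm tall, standing on the bare bench, not the one to fill; origin under its centre.
- tin_lid: Bystander: flat steel lid, 80 mm diameter, 6 mm thick, lying between the mat and the cradle; origin under its centre.
- opener: Bystander: tin opener like a screwdriver, 160 mm long, lying between the mat and the cradle.
- brush: Bystander: paint brush, 200 mm long, lying to the robot's left.
- spatula: Bystander: spatula, 260 mm long, lying to the robot's right.
- jar: Bystander: white jar, 56 mm diameter, 90 mm tall, beyond the middle; origin under its centre.
Not all that is in view belongs to the job. What is shaped like the cup but turquoise is not meant.

How it is judged:
By the outcome, as a careful person would: the job done as asked, in the order asked, and still so for the second after the job is handed in, with the robot touching nothing.
It also fails if it takes over 48 s, if anything falls off the work surface, if the arm or the gripper's body presses on something with over 40 N, if the wrist force passes 120 N, or if a joint passes its speed limit or range.

## Working session

There is one attempt and no reset: what is moved stays moved. The work goes in short steps, Python scripts to look and compute and a tool call to move; the robot and the scene stay as the last step left them, time stands still between calls to the robot, and variables do not carry over. Pictures are saved under pics/ and viewed, at most 10 in all, crops included, and the job is handed in when it is done.

Besides the shell and the picture viewer there is one more tool, called after ">>>" as name(argument=value, ...) on one line, values as JSON. send_rows: Moves the arm, as the interface text tells. Its arguments: {"type":"object","properties":{"targets":{"type":"array"},"squeeze":{"type":"number"}},"required":["targets"]}

```bash
mkdir -p pics; ls; cat > h.py <<'E'
import numpy as np, cv2
from rig import ctrl
from scipy.spatial.transform import Rotation as Ro
def ray(p,px):
    K=np.array(p["camera_matrix"]);R=np.array(p["R"]);t=np.array(p["t"])
    d=R.T@np.linalg.inv(K)@np.array([px[0],px[1],1.]);c=-R.T@t
    return c,d
def onz(p,px,z):
    c,d=ray(p,px); return c+d*(z-c[2])/d[2]
def proj(p,X):
    q=np.array(p["camera_matrix"])@(np.array(p["R"])@np.array(X,float)+np.array(p["t"])); return q[:2]/q[2]
def tri(obs):
    A=np.zeros((3,3));b=np.zeros(3)
    for p,px in obs:
        c,d=ray(p,px);d=d/np.linalg.norm(d);M=np.eye(3)-np.outer(d,d);A+=M;b+=M@c
    return np.linalg.solve(A,b)
def save(p,n): cv2.imwrite("pics/"+n,cv2.cvtColor(np.array(p["img"]),cv2.COLOR_RGB2BGR))
E
python3 - <<'E'
from h import *
print(ctrl.sense())
H={"cup_mid":28,"cup_lip":53,"cup":3,"cradle":0,"tin_mouth":87,"mat":0,"closed_tin":0,"spare_tin":0,"tin_lid":0,"opener":5,"jar":0}
ims=[]
for n in("scene","side","wrist"):
    p=ctrl.capture(n);ims.append(np.array(p["img"]))
    print(n,ray(p,(280,210))[0].round())
    for q,z in H.items():
        for d in ctrl.landmark_of(q,p)[:3]:
            print(q,round(d["score"],2),np.round(d["point"]),onz(p,d["point"],z).round())
cv2.imwrite("pics/a.png",cv2.cvtColor(cv2.resize(np.vstack(ims[:2]),None,fx=.71,fy=.71),cv2.COLOR_RGB2BGR))
cv2.imwrite("pics/w.png",cv2.cvtColor(ims[2],cv2.COLOR_RGB2BGR))
cv2.imwrite("pics/s.png",cv2.cvtColor(ims[0],cv2.COLOR_RGB2BGR))
E
```

```text
pics
{'time_s': 0.0, 'joints': array([-2.23398431e-01,  3.13426881e-01,  1.49843314e+00, -3.67946007e-05,
        1.33097789e+00, -2.23410233e-01]), 'dq': array([-0.00036325,  0.00045656, -0.00080199,  0.00015618,  0.00022806,
       -0.00032956]), 'tau': array([-5.78409599e-04, -4.12261176e+01, -2.59742296e+01, -3.58453699e-04,
        4.11797926e-03, -1.23038126e-05]), 'eef_pos': array([5.24747335e+02, 3.67039173e-02, 2.30748382e+02]), 'ee_rot': array([-5.17345740e-04,  7.07099373e-01,  7.07113915e-01, -3.46904214e-04]), 'force': array([-0.58377297, -0.12845159, -0.37815255]), 'wrist_torque': array([ 0.03450027, -0.05461543, -0.05829227]), 'grip_force': 0.0, 'grip_width': 1.0009901639767542}
scene [1031.  333.  879.]
cup_mid 0.87 [411. 278.] [504. 355.  28.]
cup_mid 0.83 [382. 203.] [341. 202.  28.]
cup_mid 0.68 [345. 247.] [516. 186.  28.]
cup_lip 0.85 [400. 286.] [552. 343.  53.]
cup_lip 0.78 [365. 205.] [394. 173.  53.]
cup_lip 0.68 [346. 262.] [567. 213.  53.]
cup 0.96 [382. 210.] [345. 208.   3.]
cup 0.86 [414. 281.] [493. 365.   3.]
cup 0.72 [348. 252.] [512. 195.   3.]
cradl
[... 1109 characters left out ...]
osed_tin 0.9 [193. 237.] [776. 155.   0.]
closed_tin 0.51 [326. 180.] [ 503. -238.    0.]
spare_tin 0.82 [250. 162.] [ 782. -213.    0.]
tin_lid 0.6 [268. 220.] [600.   2.   0.]
tin_lid 0.6 [259. 278.] [530. 197.   0.]
tin_lid 0.42 [262. 277.] [523. 192.   0.]
opener 0.86 [313. 234.] [453.  -1.   5.]
opener 0.5 [262. 280.] [517. 205.   5.]
opener 0.18 [198. 238.] [756. 156.   5.]
jar 0.79 [228. 201.] [754. -16.   0.]
wrist [525.  79. 373.]
cradle 0.75 [250. 346.] [ 492. -231.    0.]
closed_tin 0.91 [532.  17.] [771. 149.   0.]
spare_tin 0.94 [475. 328.] [ 778. -204.    0.]
tin_lid 0.74 [346. 166.] [602.   5.   0.]
opener 0.92 [217. 171.] [462.  -0.   5.]
jar 0.72 [478. 182.] [747. -13.   0.]
```

View pics/s.png

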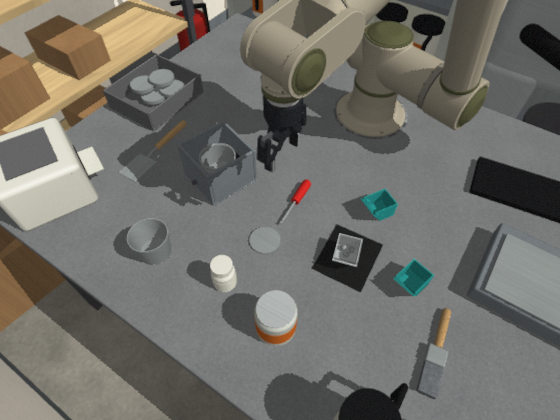

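```bash
python3 - <<'E'
from h import *
p=ctrl.capture("scene");q=ctrl.capture("side")
a=np.array(p["img"])[170:320,290:470];b=np.array(q["img"])[240:370,190:350]
a=cv2.resize(a,(480,400),interpolation=3);b=cv2.resize(b,(320,400)) if 0 else cv2.resize(b,(320,260),interpolation=3)
c=np.zeros((400,800,3),np.uint8);c[:,:480]=a;c[:260,480:]=b
cv2.imwrite("pics/c.png",cv2.cvtColor(c,cv2.COLOR_RGB2BGR))
E
```

```text
(no output)
```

View pics/c.png

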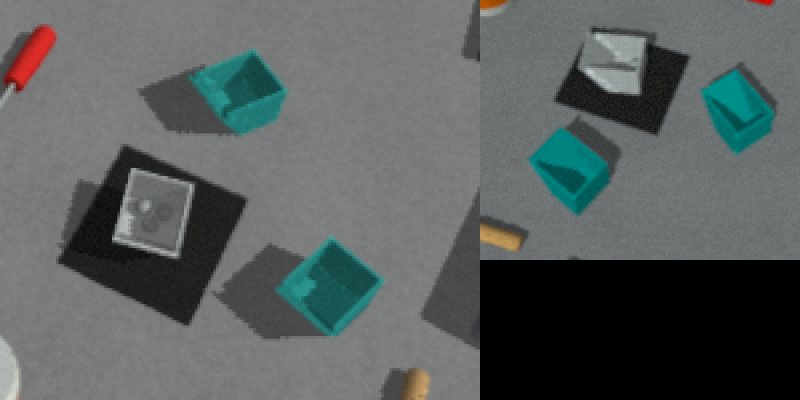

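The scene picture shows three cup shapes: bare aluminium on the black mat at (347,248) with three balls inside, and turquoise ones at (381,204) and (413,278). The crop confirms that the aluminium one on the mat is the cup. Its spout points toward (346,262), and the cradle is at (218,165).

```bash
cat >> h.py <<'E'
F=np.diag([1.,-1,-1])
def pose(mid,yaw,phi):
    """tool pose with grasp point at mid, tool x at cup yaw, lean phi (deg; + = nose down)"""
    R=Ro.from_euler("z",yaw,degrees=True)*Ro.from_euler("y",phi,degrees=True)*Ro.from_matrix(F)
    return np.array(mid,float)+19*R.apply([0,0,1]),R
def now():
    s=ctrl.sense();q=s["ee_rot"];return np.array(s["eef_pos"]),Ro.from_quat([q[1],q[2],q[3],q[0]])
def plan(start,wps,claw):
    """wps: list of (pos,R,nrows); rounded per-row tool-frame deltas"""
    p,R=start;rows=[]
    for tp,tR,n in wps:
        p0,R0=p,R;w=(R0.inv()*tR).as_rotvec()
        for i in range(1,n+1):
            gp=p0+(tp-p0)*i/n;gR=R0*Ro.from_rotvec(w*i/n)
            d=np.round(R.inv().apply(gp-p)/1000,3);a=np.round((R.inv()*gR).as_rotvec(),2)
            rows.append([claw,*(d+0).tolist(),*(a+0).tolist()]);p=p+R.apply(d*1000);R=R*Ro.from_rotvec(a)
    for i in range(0,len(rows),10): print(str(rows[i:i+10]).replace(" ",""))
    return p,R
def st():
    s=ctrl.sense();print("t",s["time_s"],"pos",s["eef_pos"].round(1),"f",s["force"].round(1),"w",round(s["grip_width"],3),"gf",round(s["grip_force"],1),"j",s["joints"].round(2))
def chk(p,R,e):print("final err",(e[0]-p).round(1),np.degrees((R.inv()*e[1]).as_rotvec()).round(1))
E
python3 - <<'E'
from h import *
p=ctrl.capture("scene");q=ctrl.capture("side")
for n,near in(("cup_mid",(518,187,28)),("cup_lip",(573,212,53)),("cup",(518,198,3)),("tin_mouth",(488,-237,87)),("cradle",(505,-230,0)),("mat",(518,203,0))):
    o=[]
    for c in(p,q):
        L=[d["point"] for d in ctrl.landmark_of(n,c)]
        if L:
            b=min(L,key=lambda x:np.linalg.norm(np.array(x)-proj(c,near)));o.append((c,b));print(n,np.round(b,1),onz(c,b,near[2]).round(1))
    if len(o)==2: print("  tri",tri(o).round(1))
g=pose((520,190,150),24,-30)
e=plan(now(),[(*g,10)],-1);chk(*g,e)
E
```

```text
cup_mid [345.2 247.2] [517.7 187.1  28. ]
cup_mid [265.7 269.9] [514.4 183.2  28. ]
  tri [515.4 184.8  26.4]
cup_lip [342.8 262.5] [572.4 206.8  53. ]
cup_lip [239.2 267.3] [573.1 220.   53. ]
  tri [573.5 211.7  49.2]
cup [348.  251.6] [510.  194.9   3. ]
cup [319.9 302.5] [348.8 198.7   3. ]
  tri [ 387.9  139.6 -168.2]
tin_mouth [216.2 154.4] [ 494.1 -232.2   87. ]
tin_mouth [328.9 161.4] [ 499.3 -235.8   87. ]
  tri [ 497.4 -229.    92.5]
cradle [215.6 176.2] [ 503.  -240.8    0. ]
cradle [327.  183.3] [ 495.6 -225.3    0. ]
  tri [ 499.  -243.1  -11.7]
mat [353.6 255.4] [510.  211.3   0. ]
mat [261.5 278.3] [522.  196.5   0. ]
  tri [517.4 209.8  16.5]
[[-1,0.019,0.0,0.01,-0.03,0.05,0.11],[-1,0.019,-0.002,0.011,-0.03,0.04,0.11],[-1,0.018,-0.004,0.011,-0.03,0.05,0.12],[-1,0.017,-0.007,0.012,-0.03,0.05,0.11],[-1,0.015,-0.009,0.013,-0.03,0.04,0.11],[-1,0.014,-0.011,0.012,-0.03,0.05,0.11],[-1,0.012,-0.013,0.014,-0.03,0.05,0.12],[-1,0.009,-0.014,0.013,-0.03,0.04,0.11],[-1,0.007,-0.016,0.013,-0.03,0.05,0.11],[-1,0.005,-0.016,0.013,-0.03,0.05,0.11]]
final err [ 0.2 -0.4  0.1] [ 0.2  0.3 -0.2]
```

>>> send_rows(targets=[[-1,0.019,0.0,0.01,-0.03,0.05,0.11],[-1,0.019,-0.002,0.011,-0.03,0.04,0.11],[-1,0.018,-0.004,0.011,-0.03,0.05,0.12],[-1,0.017,-0.007,0.012,-0.03,0.05,0.11],[-1,0.015,-0.009,0.013,-0.03,0.04,0.11],[-1,0.014,-0.011,0.012,-0.03,0.05,0.11],[-1,0.012,-0.013,0.014,-0.03,0.05,0.12],[-1,0.009,-0.014,0.013,-0.03,0.04,0.11],[-1,0.007,-0.016,0.013,-0.03,0.05,0.11],[-1,0.005,-0.016,0.013,-0.03,0.05,0.11]], squeeze=40)

```text
time_s: 3.85
eef_pos: [528.9, 194.0, 133.5]
ee_rot: [-0.055, 0.944, 0.201, 0.256]
force: [0.7, 0.5, 0.0]
grip_width: 0.997
grip_force: 0.0
```

```bash
python3 - <<'E'
from h import *
for k in range(2):
    w=ctrl.capture("wrist")
    for n,z in(("cup_mid",28),("cup_lip",53),("cup",3),("mat",0)):
        for d in ctrl.landmark_of(n,w)[:2]: print(n,round(d["score"],2),np.round(d["point"]),onz(w,d["point"],z).round(1))
st();print(now()[1].as_matrix().round(2))
def quad(mid,yaw,im):
    r=Ro.from_euler("z",yaw,degrees=True)
    for pts in([(57,29,25),(57,-29,25),(-22,-29,25),(-22,29,25)],[(22,29,-25),(22,-29,-25),(-22,-29,-25),(-22,29,-25)]):
        cv2.polylines(im,[np.array([proj(w,r.apply(x)+mid)*1 for x in pts]).round().astype(int)],True,(255,0,0),1)
save(w,"w1.png")
im=np.array(w["img"]).copy();quad(np.array([517,187,28]),24,im);cv2.imwrite("pics/w2.png",cv2.cvtColor(im,cv2.COLOR_RGB2BGR))
E
```

```text
cup_mid 0.98 [273. 291.] [519.1 192.3  28. ]
cup_mid 0.81 [ 63. 229.] [495.3 360.3  28. ]
cup_lip 0.73 [280. 212.] [571.3 210.3  53. ]
cup_lip 0.73 [101. 166.] [549.7 344.2  53. ]
cup 0.83 [ 79. 233.] [495.4 362.    3. ]
cup 0.82 [272. 291.] [518.4 193.2   3. ]
cup_mid 0.85 [ 67. 229.] [496.5 356.3  28. ]
cup_mid 0.62 [270. 292.] [518.2 192.8  28. ]
cup_lip 0.96 [100. 164.] [550.2 344.3  53. ]
cup_lip 0.66 [279. 213.] [571.2 209.7  53. ]
cup 0.97 [ 82. 234.] [495.6 357.9   3. ]
cup 0.75 [271. 292.] [517.2 192.5   3. ]
t 4.35 pos [529.3 193.  134. ] f [ 0.   0.  -0.7] w 0.999 gf 0.0 j [0.06 0.28 1.92 0.41 0.47 0.88]
[[ 0.79  0.41  0.46]
 [ 0.35 -0.91  0.21]
 [ 0.5  -0.   -0.86]]
```

View pics/w2.png

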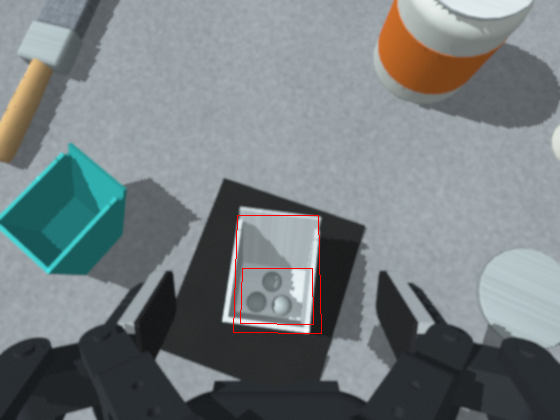

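The wrist view shows the aluminium cup with its three balls at (267,293). Its rim corners are at about (238,207), (320,216), (309,333) and (224,321). It is turned a little from my guess, so I'll fit its pose to the corners.

```bash
python3 - <<'E'
from h import *
from scipy.optimize import least_squares
w=ctrl.capture("wrist");im=cv2.cvtColor(np.array(w["img"]),cv2.COLOR_RGB2BGR)
C=np.array([(238,207),(320,216),(309,333),(224,321)],float)
B=[(57,29,25),(57,-29,25),(-22,-29,25),(-22,29,25)]
pr=lambda v:np.array([proj(w,Ro.from_euler("z",v[2],degrees=True).apply(b)+[v[0],v[1],28]) for b in B])
s=least_squares(lambda v:(pr(v)-C).ravel(),[517,187,24]);print(s.x.round(1),(pr(s.x)-C).round(1).tolist())
M=[(223,179),(365,226)];print("mat corners",[onz(w,m,3).round() for m in M])
x,y,a=s.x
g1=pose((x,y,90),a,-30);g2=pose((x,y,33),a,-30)
e=plan(now(),[(*g1,5),(*g2,5)],-1);chk(*g2,e)
cv2.polylines(im,[pr(s.x).round().astype(int)],True,(0,0,255),1);cv2.imwrite("pics/w3.png",cv2.resize(im[180:360,190:390],None,fx=3,fy=3))
E
```

```text
[517.7 192.6  17.7] [[0.9, -0.3], [-0.1, -0.2], [0.6, -0.6], [-1.3, 1.0]]
mat corners [array([588., 270.,   3.]), array([600., 142.,   3.])]
[[-1,-0.006,-0.001,0.01,-0.01,0.0,0.02],[-1,-0.007,0.0,0.011,-0.01,0.0,0.02],[-1,-0.006,-0.001,0.01,-0.01,0.0,0.02],[-1,-0.006,0.0,0.01,-0.02,0.0,0.02],[-1,-0.007,-0.001,0.01,-0.01,0.0,0.02],[-1,-0.006,0.0,0.01,0.0,0.0,0.0],[-1,-0.005,0.0,0.01,0.0,0.0,0.0],[-1,-0.006,0.0,0.01,0.0,0.0,0.0],[-1,-0.006,0.0,0.01,0.0,0.0,0.0],[-1,-0.005,0.0,0.01,0.0,0.0,0.0]]
final err [ 0.4  0.1 -0.2] [-0.1  0.3  0.1]
```

View pics/w3.png

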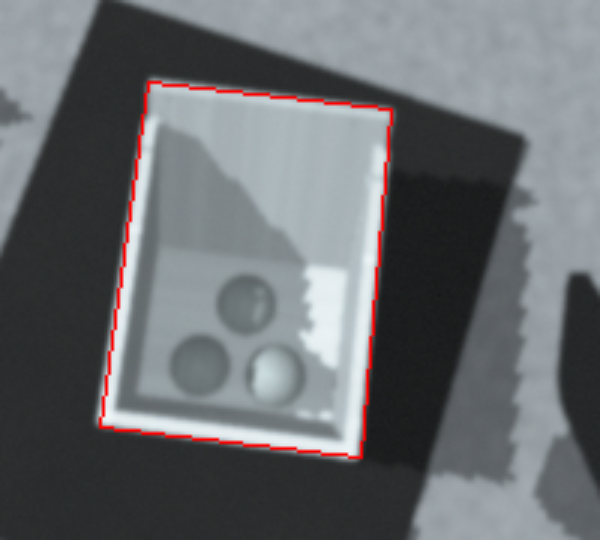

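The fit sits on the rim: cup at (517.7, 192.6), yaw 17.7°.

>>> send_rows(targets=[[-1,-0.006,-0.001,0.01,-0.01,0.0,0.02],[-1,-0.007,0.0,0.011,-0.01,0.0,0.02],[-1,-0.006,-0.001,0.01,-0.01,0.0,0.02],[-1,-0.006,0.0,0.01,-0.02,0.0,0.02],[-1,-0.007,-0.001,0.01,-0.01,0.0,0.02],[-1,-0.006,0.0,0.01,0.0,0.0,0.0],[-1,-0.005,0.0,0.01,0.0,0.0,0.0],[-1,-0.006,0.0,0.01,0.0,0.0,0.0],[-1,-0.006,0.0,0.01,0.0,0.0,0.0],[-1,-0.005,0.0,0.01,0.0,0.0,0.0]])

```text
time_s: 5.65
eef_pos: [526.9, 195.9, 15.6]
ee_rot: [-0.039, 0.954, 0.147, 0.258]
force: [0.6, 0.2, -0.3]
grip_width: 1.004
grip_force: 0.0
```

>>> send_rows(targets=[[-1,0,0,0,0,0,0],[0.1,0,0,0,0,0,0],[0.3,0,0,0,0,0,0],[0.5,0,0,0,0,0,0],[1,0,0,0,0,0,0],[1,0,0,0,0,0,0],[1,0,0,0,0,0,0],[1,0,0,0,0,0,0],[1,0,0,0,0,0,0],[1,0,0,0,0,0,0]], squeeze=50)

```text
time_s: 6.9
eef_pos: [527.2, 196.1, 16.8]
ee_rot: [-0.04, 0.954, 0.147, 0.259]
force: [-1.3, -0.3, 6.0]
grip_width: 0.676
grip_force: 53.8
```

```bash
python3 - <<'E'
from h import *
st();p,R=now();gp=p-19*R.apply([0,0,1]);print(gp.round(1))
np.savez("grasp.npz",p=p,q=R.as_quat())
w=ctrl.capture("wrist");save(w,"g.png")
# carry: lift, then over beyond the tin, spout turned to the robot
T=np.array([496.5,-234.]);
az=np.degrees(np.arctan2(T[1],T[0]));print("az",az)
A=pose((520,150,180),17.7,-30);B=pose((540,-60,260),90,-30)
e=plan((p,R),[(p+[0,0,60],R,4),(*pose((gp[0],gp[1]-40,180),30,-30),6)],1);chk(p,R,e)
E
```

```text
t 6.9 pos [527.2 196.1  16.8] f [-1.3 -0.3  6. ] w 0.676 gf 53.8 j [0.1  0.52 2.   0.79 0.15 0.61]
[518.1 193.2  33.2]
az -25.23445936797571
[[1,0.008,0.0,-0.013,0.0,0.0,0.0],[1,0.007,0.0,-0.013,0.0,0.0,0.0],[1,0.008,0.0,-0.013,0.0,0.0,0.0],[1,0.007,0.0,-0.013,0.0,0.0,0.0],[1,0.006,0.006,-0.013,0.02,0.0,-0.03],[1,0.005,0.006,-0.014,0.02,0.0,-0.03],[1,0.005,0.006,-0.014,0.01,0.0,-0.03],[1,0.005,0.006,-0.014,0.02,0.0,-0.03],[1,0.005,0.005,-0.013,0.02,0.0,-0.04],[1,0.005,0.006,-0.014,0.02,-0.01,-0.03]]
final err [ -0.4 -38.  146.5] [  6.3  -0.6 -10.9]
```

View pics/g.png

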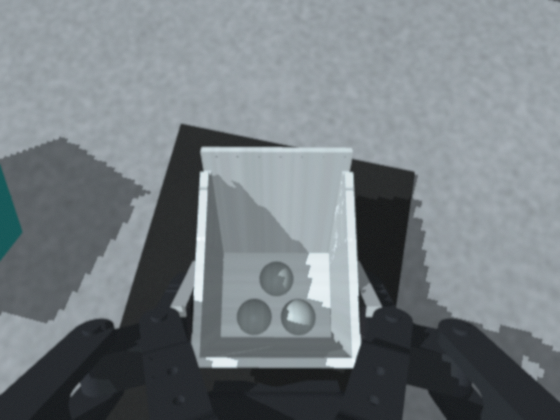

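The cup is held with a pad on each flank, rim corners at about (202,150) to (355,360), and all three balls are inside at (275,300). I'll carry it to a pose above the cradle with the spout pointing outward, which keeps the wrist away from its singularity.

```bash
cat >> h.py <<'E'
T0=np.array([496.5,-234.]);U=T0/np.linalg.norm(T0);AZ=np.degrees(np.arctan2(U[1],U[0]))
def pourpose(theta,lipz,T=T0,back=18,off=(0,0,5)):
    """tool pose that puts cup lip 'back' mm short of T at height lipz, cup tilted theta"""
    Rc=Ro.from_euler("z",AZ,degrees=True)*Ro.from_euler("y",theta,degrees=True)
    lip=np.array([*(T-back*U),lipz]);mid=lip-Rc.apply([57,0,25])
    return pose(mid+Rc.apply(off),AZ,theta-30)
E
python3 - <<'E'
from h import *
p,R=now();g=pourpose(0,215)
e=plan((p,R),[(p+[0,0,60],R,4),(*g,14),(*g,2)],1);chk(*g,e);print(g[0])
E
```

```text
[[1,0.008,0.0,-0.013,0.0,0.0,0.0],[1,0.007,0.0,-0.013,0.0,0.0,0.0],[1,0.008,0.0,-0.013,0.0,0.0,0.0],[1,0.007,0.0,-0.013,0.0,0.0,0.0],[1,-0.009,0.025,-0.014,-0.03,0.0,0.05],[1,-0.008,0.027,-0.013,-0.02,0.0,0.04],[1,-0.007,0.027,-0.012,-0.03,0.0,0.05],[1,-0.005,0.027,-0.012,-0.03,0.0,0.04],[1,-0.004,0.028,-0.01,-0.02,0.0,0.05],[1,-0.003,0.028,-0.011,-0.03,0.0,0.05]]
[[1,-0.002,0.029,-0.009,-0.03,0.0,0.04],[1,0.0,0.029,-0.008,-0.02,0.0,0.05],[1,0.001,0.03,-0.008,-0.03,0.0,0.05],[1,0.003,0.029,-0.007,-0.03,0.0,0.04],[1,0.004,0.029,-0.006,-0.03,0.0,0.05],[1,0.005,0.03,-0.006,-0.02,0.0,0.04],[1,0.007,0.029,-0.004,-0.03,-0.01,0.05],[1,0.008,0.029,-0.004,-0.03,0.0,0.05],[1,0.0,0.0,0.0,0.0,0.0,0.0],[1,0.0,0.0,0.0,0.0,0.0,0.0]]
final err [ 0.4 -0.2  0.1] [-0.2 -0.3  0.3]
[ 437.25061177 -206.07581703  178.54551733]
```

>>> send_rows(targets=[[1,0.008,0.0,-0.013,0.0,0.0,0.0],[1,0.007,0.0,-0.013,0.0,0.0,0.0],[1,0.008,0.0,-0.013,0.0,0.0,0.0],[1,0.007,0.0,-0.013,0.0,0.0,0.0],[1,-0.009,0.025,-0.014,-0.03,0.0,0.05],[1,-0.008,0.027,-0.013,-0.02,0.0,0.04],[1,-0.007,0.027,-0.012,-0.03,0.0,0.05],[1,-0.005,0.027,-0.012,-0.03,0.0,0.04],[1,-0.004,0.028,-0.01,-0.02,0.0,0.05],[1,-0.003,0.028,-0.011,-0.03,0.0,0.05]])

```text
time_s: 8.2
eef_pos: [487.5, 23.2, 120.2]
ee_rot: [0.001, 0.965, -0.009, 0.261]
force: [-0.3, 0.2, -2.0]
grip_width: 0.675
grip_force: 53.8
```

>>> send_rows(targets=[[1,-0.002,0.029,-0.009,-0.03,0.0,0.04],[1,0.0,0.029,-0.008,-0.02,0.0,0.05],[1,0.001,0.03,-0.008,-0.03,0.0,0.05],[1,0.003,0.029,-0.007,-0.03,0.0,0.04],[1,0.004,0.029,-0.006,-0.03,0.0,0.05],[1,0.005,0.03,-0.006,-0.02,0.0,0.04],[1,0.007,0.029,-0.004,-0.03,-0.01,0.05],[1,0.008,0.029,-0.004,-0.03,0.0,0.05],[1,0,0,0,0,0,0],[1,0,0,0,0,0,0]])

```text
time_s: 9.45
eef_pos: [437.2, -205.5, 177.6]
ee_rot: [0.057, 0.943, -0.213, 0.249]
force: [0.6, -0.1, -1.6]
grip_width: 0.676
grip_force: 54.0
```

```bash
python3 - <<'E'
from h import *
st();g=pourpose(0,215);p,R=now();print("poserr",(g[0]-p).round(1),np.degrees((R.inv()*g[1]).as_rotvec()).round(1))
ims=[]
for n in("scene","side","wrist"):
    c=ctrl.capture(n);im=np.array(c["img"]).copy()
    for q,z in(("tin_mouth",87),("cradle",0),("cup_lip",215)):
        for d in ctrl.landmark_of(q,c)[:2]: print(n,q,round(d["score"],2),np.round(d["point"]),onz(c,d["point"],z).round(1))
    a=np.linspace(0,6.28,60)
    for r in(45,48): 
        for t in a:
            u=proj(c,(T0[0]+r*np.cos(t),T0[1]+r*np.sin(t),87)).round().astype(int)
            if 0<=u[0]<560 and 0<=u[1]<420: im[u[1],u[0]]=(255,0,0)
    u=proj(c,(*T0,100)).astype(int);x,y=np.clip(u[0]-65,0,430),np.clip(u[1]-70,0,280)
    print(n,"crop",x,y)
    ims.append(im if n=="wrist" else cv2.resize(im[y:y+140,x:x+130],(390,420),interpolation=3))
cv2.imwrite("pics/t.png",cv2.cvtColor(np.hstack(ims[:2]),cv2.COLOR_RGB2BGR))
cv2.imwrite("pics/tw.png",cv2.cvtColor(ims[2],cv2.COLOR_RGB2BGR))
E
```

```text
t 9.45 pos [ 437.2 -205.5  177.6] f [ 0.6 -0.1 -1.6] w 0.676 gf 54.0 j [-0.77  0.04  2.08  0.3   0.55  1.03]
poserr [ 0.  -0.6  1. ] [ 0.2  0.4 -0.2]
scene tin_mouth 0.56 [217. 152.] [ 485.7 -236.4   87. ]
scene cradle 0.6 [220. 176.] [ 496.2 -230.9   -0. ]
scene cup_lip 0.97 [401. 287.] [647.6 342.5 215. ]
scene cup_lip 0.94 [366. 204.] [514.4 204.1 215. ]
scene crop 149 81
side tin_mouth 0.91 [328. 161.] [ 502.9 -235.3   87. ]
side cradle 0.82 [327. 182.] [ 497.5 -232.8    0. ]
side cradle 0.56 [260. 279.] [525.1 199.4   0. ]
side cup_lip 0.86 [336. 133.] [ 481.3 -220.1  215. ]
side cup_lip 0.86 [219. 309.] [492.7 412.4 215. ]
side crop 264 88
wrist cup_lip 0.87 [276. 147.] [ 479.7 -225.7  215. ]
wrist crop 210 112
```

View pics/t.png

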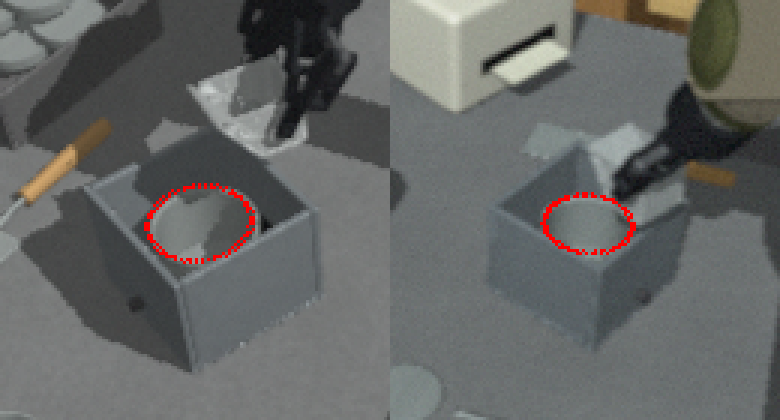

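View pics/tw.png

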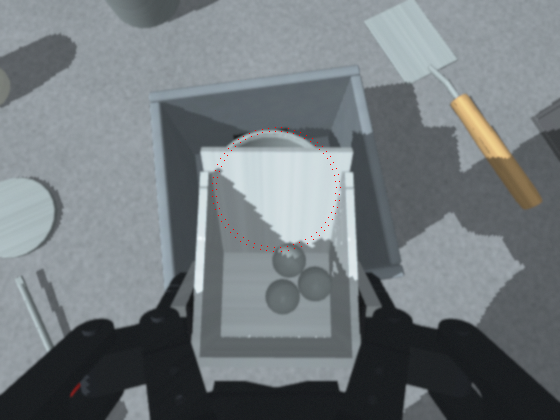

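The overlays put the tin mouth within about 3 mm of (496,-234). The wrist picture shows the cup level, spout lip over the tin at (276,150), balls inside at (300,280), and the cradle's far corners at (151,97) and (357,68). I'll check the centre against the wall corners, then work out the tilt.

```bash
python3 - <<'E'
from h import *
w=ctrl.capture("wrist");s=ctrl.capture("scene");q=ctrl.capture("side")
a,b=[onz(w,x,120)[:2] for x in((151,97),(357,68))];d=b-a;L=np.linalg.norm(d);n=np.array([d[1],-d[0]])/L
n=n if n@(T0-a)>0 else -n
print("wrist",L.round(1),((a+b)/2+75*n).round(1),"yaw",np.degrees(np.arctan2(*d[::-1])).round(1))
c=lambda x,y,o:(x/3+o[0],y/3+o[1])
l,r,f=[onz(s,c(*x,(149,81)),120)[:2] for x in((87,187),(318,212),(180,280))]
print("scene",np.linalg.norm(l-f).round(),np.linalg.norm(r-f).round(),((l+r)/2).round(1))
l,f=[onz(q,c(*x,(264,88)),120)[:2] for x in((490,209-0),(600,268))] if 0 else [onz(q,c(x-390,y,(264,88)),120)[:2] for x,y in((489,210),(600,269))]
d=f-l;m=np.array([d[1],-d[0]])/np.linalg.norm(d);m=m if m@(T0-l)>0 else -m
print("side",np.linalg.norm(d).round(),((l+f)/2+75*m).round(1))
P=lambda t,z:pourpose(t,z)
e=plan(now(),[(*P(22,190),4),(*P(42,150),5),(*P(42,150),1)],1);chk(*P(42,150),e)
E
```

```text
wrist 145.2 [ 490.8 -228.4] yaw -106.7
scene 142.0 137.0 [ 497.  -224.5]
side 140.0 [ 496.9 -228.5]
[[1,-0.003,0.0,0.0,0.0,-0.09,0.0],[1,-0.003,0.0,-0.001,0.0,-0.1,0.0],[1,-0.002,0.0,0.001,0.0,-0.09,0.0],[1,-0.003,0.0,0.0,0.0,-0.1,-0.01],[1,-0.001,0.0,0.004,0.0,-0.07,0.0],[1,-0.001,0.0,0.004,0.0,-0.07,0.0],[1,0.0,0.0,0.003,0.0,-0.07,0.0],[1,0.0,0.0,0.004,0.0,-0.07,0.0],[1,0.0,0.0,0.004,0.0,-0.07,0.0],[1,0.0,0.0,0.0,0.0,0.0,0.0]]
final err [ 0.2 -0.2  0.2] [-0.3 -0.1 -0.2]
```

>>> send_rows(targets=[[1,-0.003,0,0,0,-0.09,0],[1,-0.003,0,-0.001,0,-0.1,0],[1,-0.002,0,0.001,0,-0.09,0],[1,-0.003,0,0,0,-0.1,0],[1,-0.001,0,0.004,0,-0.07,0],[1,-0.001,0,0.004,0,-0.07,0],[1,0,0,0.003,0,-0.07,0],[1,0,0,0.004,0,-0.07,0],[1,0,0,0.004,0,-0.07,0],[1,0,0,0,0,0,0]])

```text
time_s: 11.45
eef_pos: [426.8, -201.2, 154.2]
ee_rot: [-0.023, 0.97, -0.22, -0.103]
force: [0.2, 0.3, -1.6]
grip_width: 0.674
grip_force: 54.1
```

```bash
python3 - <<'E'
from h import *
st();p,R=now();g=pourpose(42,150);print("err",(g[0]-p).round(1),np.degrees((R.inv()*g[1]).as_rotvec()).round(1))
T=np.array([495.5,-231.5]);P=lambda t,z:pourpose(t,z,T)
e=plan(now(),[(*P(54,131),6),(*P(82,129),14)],1);chk(*P(82,129),e)
q=ctrl.capture("side");w=ctrl.capture("wrist");im=np.array(w["img"]).copy()
for d in ctrl.landmark_of("cup_lip",w)[:1]:print(d["point"],onz(w,d["point"],150).round(1))
a=cv2.resize(np.array(q["img"])[90:230,270:420],(400,373),interpolation=3);b=cv2.resize(im,(400,300));c=np.zeros((373,800,3),np.uint8);c[:,:400]=a;c[:300,400:]=b
cv2.imwrite("pics/p.png",cv2.cvtColor(c,cv2.COLOR_RGB2BGR))
E
```

```text
t 11.45 pos [ 426.8 -201.2  154.2] f [ 0.2  0.3 -1.6] w 0.674 gf 54.1 j [-0.66  0.39  1.61 -0.05  1.34  1.37]
err [-0.6  0.3  0.5] [ 0.   0.2 -0.3]
[[1,0.0,0.0,0.001,0.0,-0.03,0.0],[1,0.0,-0.001,0.001,0.0,-0.04,0.0],[1,0.001,0.0,0.001,0.0,-0.03,0.0],[1,0.0,0.0,0.001,0.0,-0.04,0.0],[1,0.0,-0.001,0.001,0.0,-0.03,-0.01],[1,0.0,0.0,0.001,0.0,-0.04,0.0],[1,0.0,0.0,-0.002,0.0,-0.03,0.0],[1,0.001,0.0,-0.002,0.0,-0.04,0.0],[1,0.0,0.0,-0.002,0.0,-0.03,0.0],[1,0.0,0.0,-0.002,0.0,-0.04,0.0]]
[[1,0.0,0.0,-0.002,0.0,-0.03,0.0],[1,0.0,0.0,-0.002,0.0,-0.04,0.0],[1,0.0,0.0,-0.002,0.0,-0.03,0.0],[1,0.0,0.0,-0.002,0.0,-0.04,0.0],[1,0.0,0.0,-0.001,0.0,-0.03,0.0],[1,-0.001,0.0,-0.002,0.0,-0.04,0.0],[1,0.0,0.0,-0.002,0.0,-0.03,0.0],[1,-0.001,0.0,-0.002,0.0,-0.04,0.0],[1,0.0,0.0,-0.002,0.0,-0.03,0.0],[1,-0.001,0.0,-0.002,0.0,-0.04,0.0]]
final err [-0.2  0.2  0.3] [-0.1 -0.3 -0.2]
[275.8, 146.6] [ 480.8 -226.4  150. ]
```

View pics/p.png

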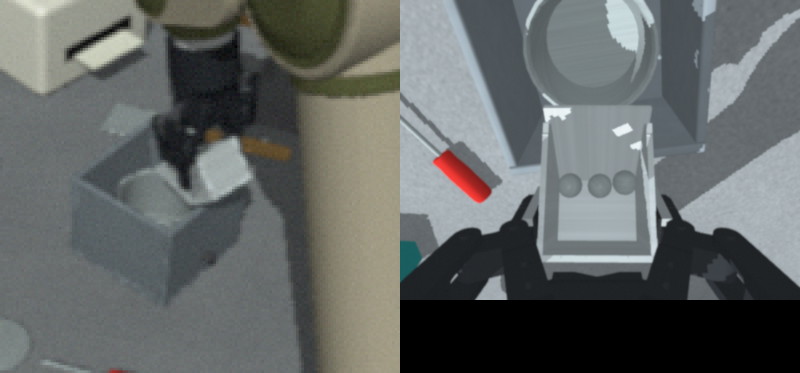

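The balls rest in the foot of the spout at about (600,185) in the wrist half of the picture. The tin mouth shows clearly ahead of the lip, centred at about (266,66) in the full frame, and the side half shows the cup clear of the walls. I'll refine the tin centre from this view.

```bash
python3 - <<'E'
from h import *
w=ctrl.capture("wrist")
# rim of mouth seen: left outermost (525,40), right (657,40), near-bottom (590,108) in half-scale view
f=lambda x,y:((x-400)*1.4,y*1.4)
for n,x in(("left",f(525,42)),("right",f(657,42)),("nearout",f(590,108))):
    X=onz(w,x,87)[:2];print(n,X.round(1),"along",(X-T0)@U,"across",(X-T0)@np.array([-U[1],U[0]]))
T=(onz(w,f(525,42),87)[:2]+onz(w,f(657,42),87)[:2])/2;print(T)
print([d["point"] for d in ctrl.landmark_of("tin_mouth",w)[:1]])
g=np.array(w["img"]);
for d in ctrl.landmark_of("tin_mouth",w)[:1]:print(onz(w,d["point"],87))
E
```

```text
left [ 523.6 -190.5] along 6.022299235360698 across 50.880785467300846
right [ 483.1 -275. ] along 5.348311211183052 across -42.800420046615244
nearout [ 459.3 -210.1] along -43.84908908803268 across 5.800533530900295
[ 503.36518561 -232.76914732]
[[268.4, 77.7]]
[ 494.9759814  -229.17114363   87.        ]
```

The estimates agree to within 4 mm, well inside the 45 mm mouth. Pouring now.

>>> send_rows(targets=[[1,0,0,0.001,0,-0.03,0],[1,0,-0.001,0.001,0,-0.04,0],[1,0.001,0,0.001,0,-0.03,0],[1,0,0,0.001,0,-0.04,0],[1,0,-0.001,0.001,0,-0.03,-0.01],[1,0,0,0.001,0,-0.04,0],[1,0,0,-0.002,0,-0.03,0],[1,0.001,0,-0.002,0,-0.04,0],[1,0,0,-0.002,0,-0.03,0],[1,0,0,-0.002,0,-0.04,0]])

```text
time_s: 13.0
eef_pos: [430.8, -200.9, 155.8]
ee_rot: [-0.061, 0.938, -0.208, -0.271]
force: [-0.3, 0.9, -1.5]
grip_width: 0.677
grip_force: 54.1
```

>>> send_rows(targets=[[1,0,0,-0.002,0,-0.03,0],[1,0,0,-0.002,0,-0.04,0],[1,0,0,-0.002,0,-0.03,0],[1,0,0,-0.002,0,-0.04,0],[1,0,0,-0.001,0,-0.03,0],[1,-0.001,0,-0.002,0,-0.04,0],[1,0,0,-0.002,0,-0.03,0],[1,-0.001,0,-0.002,0,-0.04,0],[1,0,0,-0.002,0,-0.03,0],[1,-0.001,0,-0.002,0,-0.04,0]])

```text
time_s: 14.25
eef_pos: [440.2, -205.3, 172.1]
ee_rot: [-0.096, 0.876, -0.194, -0.43]
force: [1.2, 0.3, -1.0]
grip_width: 0.673
grip_force: 54.3
```

```bash
python3 - <<'E'
from h import *
st();p,R=now();T=np.array([495.5,-231.5]);g=pourpose(82,129,T);print("err",(g[0]-p).round(1))
w=ctrl.capture("wrist");save(w,"o.png")
P=lambda t,z:pourpose(t,z,T)
e=plan(now(),[(*P(55,150),3),(*P(0,215),7)],1)
E
```

```text
t 14.25 pos [ 440.2 -205.3  172.1] f [ 1.2  0.3 -1. ] w 0.673 gf 54.3 j [-0.61  0.81  1.11 -0.16  2.12  1.38]
err [ 0.4 -0.3 -1.2]
[[1,-0.002,0.0,0.004,0.0,0.16,0.0],[1,-0.002,0.0,0.004,0.0,0.16,0.0],[1,-0.004,0.0,0.004,0.0,0.16,0.0],[1,0.001,0.0,-0.002,0.0,0.14,0.0],[1,0.001,0.0,-0.002,0.0,0.13,0.0],[1,0.001,0.0,-0.002,0.0,0.14,0.0],[1,0.001,0.0,-0.001,0.0,0.14,0.0],[1,0.002,0.0,-0.001,0.0,0.14,0.0],[1,0.001,0.0,-0.002,0.0,0.13,0.0],[1,0.002,0.0,0.0,0.0,0.14,0.0]]
```

View pics/o.png

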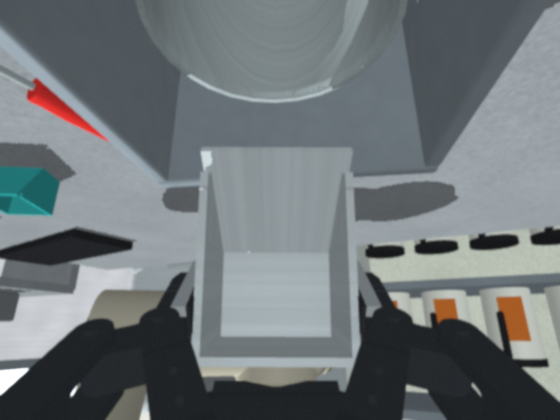

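The cup is empty. I'll back off and take a frame into the tin from the tilted-back pose.

>>> send_rows(targets=[[1,-0.002,0,0.004,0,0.16,0],[1,-0.002,0,0.004,0,0.16,0],[1,-0.004,0,0.004,0,0.16,0],[1,0.001,0,-0.002,0,0.14,0],[1,0.001,0,-0.002,0,0.13,0],[1,0,0,0,0,0,0],[1,0,0,0,0,0,0],[1,0,0,0,0,0,0],[1,0,0,0,0,0,0],[1,0,0,0,0,0,0]])

```text
time_s: 15.55
eef_pos: [430.3, -200.7, 171.2]
ee_rot: [-0.018, 0.973, -0.216, -0.079]
force: [0.5, -0.4, -1.9]
grip_width: 0.675
grip_force: 54.3
```

```bash
python3 - <<'E'
from h import *
st();w=ctrl.capture("wrist");save(w,"tinafter.png")
T=np.array([495.5,-231.5]);P=lambda t,z:pourpose(t,z,T)
G=np.load("grasp.npz");gp,gR=G["p"],Ro.from_quat(G["q"])
e=plan(now(),[(*P(0,215),6),(gp+[0,0,55],gR,14)],1);chk(gp+[0,0,55],gR,e)
E
```

```text
t 15.55 pos [ 430.3 -200.7  171.2] f [ 0.5 -0.4 -1.9] w 0.675 gf 54.3 j [-0.66  0.35  1.62 -0.04  1.33  1.35]
[[1,0.001,0.0,-0.001,0.0,0.11,0.0],[1,0.001,0.0,-0.002,0.0,0.12,0.0],[1,0.001,0.0,-0.001,0.0,0.11,0.0],[1,0.001,0.0,-0.001,0.0,0.12,0.0],[1,0.002,0.0,-0.001,0.0,0.11,0.0],[1,0.001,0.0,0.0,0.0,0.12,0.0],[1,-0.009,-0.029,0.003,0.03,0.0,-0.05],[1,-0.008,-0.028,0.005,0.02,0.0,-0.04],[1,-0.007,-0.03,0.005,0.03,0.0,-0.05],[1,-0.005,-0.029,0.006,0.03,0.0,-0.04]]
[[1,-0.004,-0.029,0.006,0.02,0.0,-0.05],[1,-0.002,-0.029,0.008,0.03,0.0,-0.05],[1,-0.001,-0.029,0.008,0.03,0.0,-0.04],[1,0.0,-0.029,0.009,0.02,0.0,-0.05],[1,0.001,-0.029,0.009,0.03,0.0,-0.04],[1,0.003,-0.028,0.011,0.03,0.0,-0.05],[1,0.004,-0.028,0.011,0.02,0.0,-0.05],[1,0.006,-0.027,0.012,0.03,0.0,-0.04],[1,0.006,-0.027,0.013,0.03,0.0,-0.05],[1,0.008,-0.026,0.013,0.02,0.0,-0.04]]
final err [-0.2  0.2 -0. ] [-0.1 -0.1  0.2]
```

>>> send_rows(targets=[[1,0.001,0,-0.001,0,0.11,0],[1,0.001,0,-0.002,0,0.12,0],[1,0.001,0,-0.001,0,0.11,0],[1,0.001,0,-0.001,0,0.12,0],[1,0.002,0,-0.001,0,0.11,0],[1,0.001,0,0,0,0.12,0],[1,-0.009,-0.029,0.003,0.03,0,-0.05],[1,-0.008,-0.028,0.005,0.02,0,-0.04],[1,-0.007,-0.03,0.005,0.03,0,-0.05],[1,-0.005,-0.029,0.006,0.03,0,-0.04]])

```text
time_s: 16.85
eef_pos: [462.3, -88.1, 147.3]
ee_rot: [0.026, 0.959, -0.109, 0.26]
force: [-0.2, 0.1, -1.0]
grip_width: 0.668
grip_force: 54.4
```

>>> send_rows(targets=[[1,-0.004,-0.029,0.006,0.02,0,-0.05],[1,-0.002,-0.029,0.008,0.03,0,-0.05],[1,-0.001,-0.029,0.008,0.03,0,-0.04],[1,0,-0.029,0.009,0.02,0,-0.05],[1,0.001,-0.029,0.009,0.03,0,-0.04],[1,0.003,-0.028,0.011,0.03,0,-0.05],[1,0.004,-0.028,0.011,0.02,0,-0.05],[1,0.006,-0.027,0.012,0.03,0,-0.04],[1,0.006,-0.027,0.013,0.03,0,-0.05],[1,0.008,-0.026,0.013,0.02,0,-0.04]])

```text
time_s: 18.1
eef_pos: [527.2, 197.2, 71.5]
ee_rot: [-0.039, 0.954, 0.146, 0.258]
force: [0.6, 0.1, -0.9]
grip_width: 0.67
grip_force: 54.3
```

```bash
python3 - <<'E'
from h import *
st();G=np.load("grasp.npz");gp,gR=G["p"],Ro.from_quat(G["q"])
p,R=now()
print("tilt off",np.degrees((R.inv()*gR).as_rotvec()).round(1))
e=plan((p,R),[(gp+[0,0,10],gR,6),(gp+[0,0,1],gR,4)],1);chk(gp,gR,e)
E
```

```text
t 18.1 pos [527.2 197.2  71.5] f [ 0.6  0.1 -0.9] w 0.67 gf 54.3 j [0.1  0.4  1.97 0.39 0.27 1.02]
tilt off [ 0.1  0.1 -0.1]
[[1,-0.004,0.0,0.006,0.0,0.0,0.0],[1,-0.004,0.0,0.007,0.0,0.0,0.0],[1,-0.003,0.001,0.006,0.0,0.0,0.0],[1,-0.004,0.0,0.007,0.0,0.0,0.0],[1,-0.004,0.0,0.006,0.0,0.0,0.0],[1,-0.004,0.0,0.006,0.0,0.0,0.0],[1,-0.001,0.0,0.002,0.0,0.0,0.0],[1,-0.001,0.0,0.002,0.0,0.0,0.0],[1,-0.001,0.0,0.002,0.0,0.0,0.0],[1,-0.001,0.0,0.002,0.0,0.0,0.0]]
final err [0.2 0.1 1.3] [-0.1 -0.1  0.1]
```

>>> send_rows(targets=[[1,-0.004,0,0.006,0,0,0],[1,-0.004,0,0.007,0,0,0],[1,-0.003,0.001,0.006,0,0,0],[1,-0.004,0,0.007,0,0,0],[1,-0.004,0,0.006,0,0,0],[1,-0.004,0,0.006,0,0,0],[1,-0.001,0,0.002,0,0,0],[1,-0.001,0,0.002,0,0,0],[1,-0.001,0,0.002,0,0,0],[1,0,0,0,0,0,0]])

```text
time_s: 19.35
eef_pos: [527.1, 195.1, 20.7]
ee_rot: [-0.039, 0.954, 0.146, 0.258]
force: [-0.0, 0.7, -1.3]
grip_width: 0.672
grip_force: 54.3
```

```bash
python3 -c "
from h import *
st();G=np.load('grasp.npz');print(G['p'])"
```

```text
t 19.35 pos [527.1 195.1  20.7] f [-0.   0.7 -1.3] w 0.672 gf 54.3 j [0.1  0.51 2.   0.72 0.15 0.68]
[527.24524917 196.07019705  16.77270222]
```

>>> send_rows(targets=[[1,-0.0005,0,0.001,0,0,0],[1,-0.0005,0,0.001,0,0,0],[1,-0.0005,0,0.0005,0,0,0],[1,-0.0005,0,0.0005,0,0,0],[1,0,0,0,0,0,0],[1,0,0,0,0,0,0],[1,0,0,0,0,0,0],[1,0,0,0,0,0,0],[1,0,0,0,0,0,0],[1,0,0,0,0,0,0]])

```text
time_s: 20.6
eef_pos: [526.9, 195.1, 17.1]
ee_rot: [-0.039, 0.954, 0.146, 0.258]
force: [0.4, 0.4, -1.5]
grip_width: 0.669
grip_force: 54.3
```

>>> send_rows(targets=[[1,-0.0005,0,0.0005,0,0,0],[1,0,0,0.0005,0,0,0],[1,0,0,0,0,0,0],[1,0,0,0,0,0,0],[1,0,0,0,0,0,0],[1,0,0,0,0,0,0],[1,0,0,0,0,0,0],[1,0,0,0,0,0,0],[1,0,0,0,0,0,0],[1,0,0,0,0,0,0]])

```text
time_s: 21.85
eef_pos: [527.5, 195.2, 16.8]
ee_rot: [-0.039, 0.954, 0.145, 0.259]
force: [-3.1, -0.6, 8.0]
grip_width: 0.676
grip_force: 55.6
```

Contact at 8 N, so the cup is on the mat. I'll release it, then withdraw along the tool axis and upward.

>>> send_rows(targets=[[0.4,0,0,0,0,0,0],[0.2,0,0,0,0,0,0],[0,0,0,0,0,0,0],[-0.5,0,0,0,0,0,0],[-1,0,0,0,0,0,0],[-1,0,0,0,0,0,0],[-1,0,0,0,0,0,0],[-1,0,0,0,0,0,0],[-1,0,0,0,0,0,0],[-1,0,0,0,0,0,0]])

```text
time_s: 23.1
eef_pos: [527.0, 195.1, 16.0]
ee_rot: [-0.039, 0.954, 0.146, 0.258]
force: [0.4, 0.0, 0.2]
grip_width: 0.998
grip_force: 0.0
```

>>> send_rows(targets=[[-1,0,0,-0.005,0,0,0],[-1,0.002,0,-0.01,0,0,0],[-1,0.004,0,-0.015,0,0,0],[-1,0.005,0,-0.02,0,0,0],[-1,0.005,0,-0.02,0,0,0],[-1,0.005,0,-0.02,0,0,0],[-1,0.005,0,-0.02,0,0,0],[-1,0,0,-0.015,0,0,0],[-1,0,0,0,0,0,0],[-1,0,0,0,0,0,0]])

```text
time_s: 24.35
eef_pos: [488.2, 183.1, 136.7]
ee_rot: [-0.038, 0.954, 0.145, 0.258]
force: [0.5, 0.7, -0.9]
grip_width: 0.999
grip_force: 0.0
```

```bash
python3 - <<'E'
from h import *
st();w=np.array(ctrl.capture("wrist")["img"]);s=np.array(ctrl.capture("scene")["img"])
a=cv2.imread("pics/tinafter.png")[0:260,130:430]
v=lambda i:cv2.cvtColor(i,cv2.COLOR_RGB2BGR)
c=np.zeros((600,800,3),np.uint8)
c[:347,:400]=cv2.resize(a,(400,347));c[:300,400:]=cv2.resize(v(w),(400,300))
c[347:,:400]=cv2.resize(v(s[110:210,170:270]),(400,253),interpolation=3);c[300:,400:]=cv2.resize(v(s),(400,300))
cv2.imwrite("pics/f.png",c)
E
```

```text
t 24.35 pos [488.2 183.1 136.7] f [ 0.5  0.7 -0.9] w 0.999 gf 0.0 j [0.08 0.2  2.04 0.28 0.41 1.12]
```

View pics/f.png

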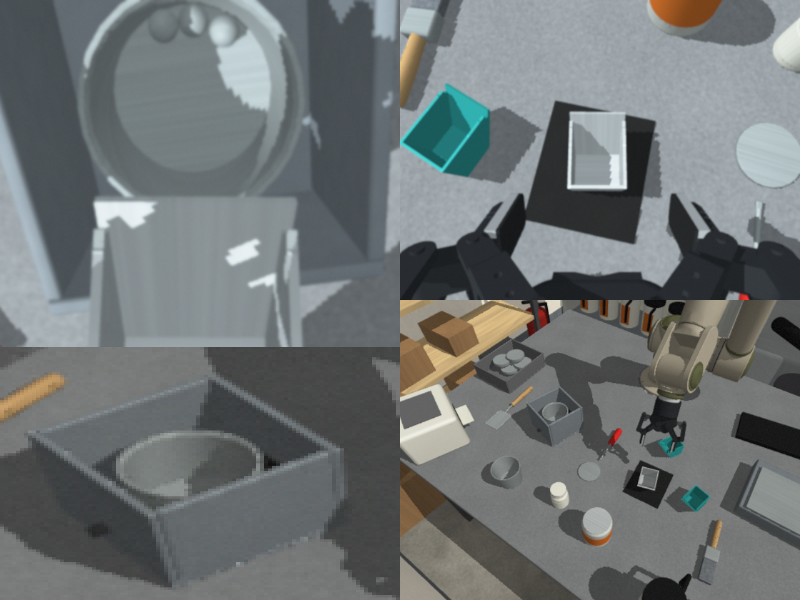

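The composite shows all three balls on the tin floor at (163,25), (192,20) and (223,30). The empty cup stands upright on the mat at (598,150), and the gripper is open and clear.

```bash
python3 -c "
from rig import ctrl
print(ctrl.finish_job())"
```

```text
the job is handed in; nothing more can be done
None
```

All three balls are in the clamped tin, the empty cup stands upright and released on its black mat, and I handed the job in at about 24.5 s of the 48 s; the judge's result was not shown.

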